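Wedge up the low end of the glue-up leaf until its level reads centred

ROBOT

A 6-joint arm with a two-finger parallel gripper is mounted at the origin on the work surface. World frame = base frame: x ahead of the robot, y to its left, z up, the work surface at z = 0. Lengths are in m, angles in rad, forces in N, time in s.
With the tool pointing down it reaches from about 0.325 to 0.775 m from the base axis. Payload 5.5 kg.
Tool frame: the origin (TCP) lies between the finger pads; the fingertips stand 25 mm ahead of it and the grasp point (between the pads) lies 6 mm ahead of it; z points along the fingers, y is the line along which they close (so a half turn about z gives the same grasp; the last joint's range is limited). The gripper opens to 85 mm and grips with 20 to 120 N. Pads are 22 mm wide; open, the fingers measure 114 mm over their backs; the gripper's body (76 mm by 85 mm) begins 54 mm behind the grasp point. The pads swing forward as they close: fully open they stand 13 mm farther back than shut.
Start: joints at [-1.402, 0.091, 1.231, -0, 1.82, -0.057], TCP at [0.134, -0.585, 0.219] pointing down, gripper open.
Joint ranges: [-2.87, 2.87], [-0.86, 2.18], [0.17, 2.46], [-1.51, 4.65], [0.06, 2.69], [-2.65, 2.65]. Speed limits (rad/s): [2.57, 2.57, 3.01, 3.14, 3.14, 3.14].

INTERFACE

Orientations are given as a unit quaternion [w, x, y, z].
In Python, from cell import env, vision, job gives the robot as it stands. The module is installed in compiled form; this text tells all that it offers.
- The arm moves only by the tool carry_out, never from a script. Its argument "targets" is a list of rows, each a list of 7 numbers: the shift along the tool's x, y, z each as a share of 3 cm, from -1 to 1, then the turn, a rotation vector about the tool's x, y, z each as a share of 4 degrees, from -1 to 1, then the opening, from 0 (shut) to 1 (fully open). A call has exactly 10 rows; each row shifts and turns the commanded pose from where the row before left it, along the tool's axes as they then stand; what a row does not reach is not made up. A row lasts 1/10 s, in which the tool goes at most 50 mm and 8.59 degrees, less where a joint would pass 70% of its speed; a pose out of reach is approached as far as the arm can. A call with a number of a shift or a turn outside -1 to 1 is refused whole. A call with a gripper value outside its range is refused whole. The fingers move at their own pace and stop on an object; "grip_force" is the grip in N (left out, the last holds). Time passes only in rows, so rows that do not move let the fingers close, or fill a call up. It gives the time, the measured TCP pose, the force, the opening and the grip force at its end, in the units of the state.
- env.observe(): the state, without advancing time (a new reading comes with each control period).
- vision.capture(name): name is "scene" or "top"; returns the picture (384x512x3 uint8, red, green, blue); there is no depth.
- vision.camera_params(name): a dict with "K" (3x3 intrinsics, pixels), "camera_from_world" (4x4, takes a point from world to camera coordinates). Camera axes: x right, y up, looking along -z (the intrinsics and any distortion apply to the point x, -y, -z); pixel columns grow to the right and rows downward; lengths in m; the calibration is good to about 2 mm. A picture is of the moment at which its call begins. camera_params takes no time and is no camera call.
- job.job_done(): hands the job in; it is judged then, once.
Trained networks look in the newest picture that a camera, given by its name, has taken for a name from the list of things; names that differ only in an ending like _2 or _b are one class to them, and where a whole thing is asked for, a point or a joint stands for the part that bears it (a point fixed in the world has none). Each returns a list of dicts, best first, with "p" (0 to 1); they miss things now and then, are a little off and sometimes report something else, mostly with a low value. They report only what shows in the picture. A call takes as long as a camera call. They do not tell look-alikes from the thing itself.
- vision.outline_of(name, camera): "pixels" (384x512 bool, what is visible of it) and "xy" ([column, row] in pixels, amid what is visible of it).
The state is a dict: "time": time; "joints": joint angles; "joint_velocities": joint speeds; "effort": joint torques, N m; "tcp_pos": TCP position; "eef_rot": TCP orientation; "contact_force": force on the tool from outside, world axes, zero at the start; "torque": the same for the moment, N m; "grip_width": finger opening in m; "gripper_force": force on a finger pad.
Only numpy, scipy, OpenCV 4.12 (cv2) and the standard library are available. Lean on these libraries where they do the work, as an engineer would, in place of code of your own. Each camera call takes 0.05 s, during which the arm holds its last target. There are 200 camera calls.

TASK

The hinged glue-up leaf of the bench sags at its free end. Take the wooden wedge from the bench, slide its thin end under the lug at that low end, and push it in along the bench until the bubble of the level on the board sits centred between its two black lines, then let go and leave the wedge carrying the board. Lift the board with the wedge only, not with the gripper, and ease the wedge in gently (it takes up to about 15 N of push): the hinge comes up against a stop just past level and must not be strained. Leave the mallet, jar and glue bottle where they are.

Things in the scene. Friction and masses are not known exactly. Their poses are not given: they have to be found in the camera images.
- bearer: Wooden bar screwed to the bench, 45 x 240 mm, carrying the board's hinge along its long side. Its height differs by up to 10 mm between setups (uneven bench), so the lift needed is not known beforehand. Origin: middle of the hinge line, 30 mm below it. x points from the board's low end towards the hinge and on, y along the hinge, z up.
- board: Plywood glue-up leaf, 240 mm wide, 18 mm thick, reaching 240 mm from the hinge along -x, with a dark wooden box (110 x 100 x 45 mm) fixed on it; 0.9 to 1.6 kg. Origin: middle of the hinge line, in its underside; axes as the bearer's, tilting with the board. It starts sagging on two thin steel arms under it (lower stop of the hinge). The hinge also stops 0.02 rad past level.
- lug (a point): Lowest point of the dark wooden lug, 44 mm wide, sticking out 32 mm from the middle of the board's low end: middle of its rounded runner (radius 8 mm), 255 mm from the hinge. It starts about 5 to 15 mm above the bench and rises about 12 mm to come level. Axes are the board's: x towards the hinge (the way to push the wedge), y along the hinge.
- level (a point): Middle of the aluminium spirit level on the board (150 x 44 mm), beside the box; its yellow-green window (118 x 28 mm) lies along the board's x. Two black lines 30 mm apart straddle the middle. This point lies between them, 42 mm above the board's underside. Axes are the board's.
- bubble (a joint): Reading of the level: place of the white bubble (about 22 mm long) in the window, in rad, equal to the board's slope. 0: centred, level; positive: bubble towards the hinge, lug end still low; negative: lug end too high. 0.01 rad is 4 mm of bubble travel and 2.5 mm of lug height. Starts near 0.047; settles within half a second.
- wedge: Plain wooden wedge, 166 mm long, 34 mm wide: 3 mm thick at the thin end, rising evenly (1 in 4) over 110 mm to 30.5 mm, then a parallel 56 mm tail; about 80 g, flat on the bench at the start. Origin: middle of the underside; x points to the thin end, z up. The board comes level with its thin end about 50 to 105 mm past the lug's lowest point; friction then keeps it there.
- wedge_tip (a point): Middle of the wedge's thin edge, at the underside, 83 mm ahead of the wedge's origin. Axes as the wedge's.
- mallet: Wooden mallet, not part of the job, lying down, head 60 x 110 x 55 mm, handle 170 mm. Origin under the head's centre; the handle points along its -x.
- jar: Not part of the job: glass jar with a wooden cap, 68 mm across, 90 mm high, upright. Origin at the centre of its underside.
- glue: Not part of the job: white glue bottle, 52 mm across, 150 mm high, upright. Origin at the centre of its underside.
There are look-alikes about, which are no part of the job. Of the things that look like the wedge, the smallest one is meant.

How it is judged:
By the outcome, as a careful person would: the job done as asked, in the order asked, and still so for the second after the job is handed in, with the robot touching nothing.
It also fails if it takes over 56 s, if anything falls off the work surface, if the arm or the gripper's body presses on something with over 40 N, if the wrist force passes 120 N, or if a joint passes its speed limit or range.

## Working session

There is one attempt and no reset: what is moved stays moved. The work goes in short steps, Python scripts to look and compute and a tool call to move; the robot and the scene stay as the last step left them, time stands still between calls to the robot, and variables do not carry over. Pictures are saved under pics/ and viewed, at most 10 in all, crops included, and the job is handed in when it is done.

Besides the shell and the picture viewer there is one more tool, called as name([rows], argument=value, ...), one row to a line, values as JSON. carry_out: Moves the arm, as the interface text tells. Its arguments: {"type":"object","properties":{"targets":{"type":"array"},"grip_force":{"type":"number"}},"required":["targets"]}

```bash
mkdir -p pics; cat > h.py <<'E'
import numpy as np, cv2
from cell import env, vision, job
def ray(n,px):
    c=vision.camera_params(n);K=np.array(c["K"]);T=np.array(c["camera_from_world"])
    d=np.linalg.inv(K)@np.array([px[0],px[1],1.]);d=np.array([d[0],-d[1],-d[2]])
    R=T[:3,:3];return -R.T@T[:3,3],R.T@d
def onz(n,px,z):
    o,d=ray(n,px);return o+d*(z-o[2])/d[2]
def proj(n,P):
    c=vision.camera_params(n);K=np.array(c["K"]);T=np.array(c["camera_from_world"])
    p=T[:3,:3]@np.array(P)+T[:3,3];q=K@np.array([p[0],-p[1],-p[2]]);return q[:2]/q[2]
E
python3 - <<'E'
from h import *
ims=[]
for n in("scene","top"):
    im=vision.capture(n);cv2.imwrite(f"pics/{n}0.png",im[:,:,::-1]);ims.append(im)
    for t in("wedge","lug","level","board","bearer","mallet","jar","glue"):
        for r in vision.outline_of(t,n):
            m=r["pixels"].astype(np.uint8)
            b=cv2.boxPoints(cv2.minAreaRect(cv2.findNonZero(m)))
            w=[onz(n,x,0.0)[:2].round(3).tolist() for x in b]
            print(n,t,round(r["p"],2),np.round(r["xy"]),m.sum(),b.round().tolist(),w if t=="wedge" else "")
cv2.imwrite("pics/both.png",np.vstack([cv2.resize(i,(800,600))for i in ims])[:,:,::-1])
c=env.observe();print(c["tcp_pos"],c["eef_rot"],c["grip_width"],c["time"])
print(vision.camera_params("top"))
E
```

```text
scene wedge 0.82 [255. 226.] 2020 [[228.0, 259.0], [255.0, 180.0], [279.0, 188.0], [253.0, 268.0]] [[0.781, -0.305], [0.594, -0.066], [0.661, -0.046], [0.83, -0.285]]
scene wedge 0.61 [152. 200.] 1119 [[121.0, 203.0], [186.0, 173.0], [194.0, 192.0], [130.0, 222.0]] [[0.473, -0.361], [0.458, -0.175], [0.542, -0.21], [0.548, -0.383]]
scene wedge 0.57 [361. 188.] 1616 [[324.0, 188.0], [399.0, 157.0], [409.0, 182.0], [334.0, 212.0]] [[0.732, 0.036], [0.763, 0.304], [0.852, 0.213], [0.815, -0.026]]
scene lug 0.68 [282. 141.] 5145 [[218.0, 146.0], [255.0, 82.0], [346.0, 133.0], [309.0, 198.0]] 
scene lug 0.24 [ 78. 159.] 1812 [[8.0, 151.0], [105.0, 141.0], [109.0, 180.0], [13.0, 190.0]] 
scene level 0.61 [282. 136.] 5093 [[218.0, 146.0], [255.0, 82.0], [346.0, 133.0], [309.0, 197.0]] 
scene board 0.97 [282. 140.] 5209 [[219.0, 140.0], [290.0, 75.0], [346.0, 135.0], [275.0, 201.0]] 
scene bearer 0.93 [285. 135.] 5872 [[218.0, 156.0], [235.0, 88.0], [358.0, 119.0], [341.0, 187.0]] 
scene mallet 0.61 [ 78. 160.] 1874 [[9.0, 143.0], [108.0, 143.0], [108.0, 182.0], [9.0, 182.0]] 
scene jar 0.71
[... 1675 characters left out ...]
], [120.0, 120.0], [148.0, 138.0], [139.0, 152.0]] 
top glue 0.74 [219. 184.] 8371 [[163.0, 152.0], [275.0, 141.0], [283.0, 223.0], [171.0, 234.0]] 
[ 0.13434593 -0.58480535  0.21860515] [4.14844947e-05 9.93634070e-01 1.12655816e-01 1.91984449e-05] 0.08518816367746013 0.9
{'K': array([[351.73788497,   0.        , 254.86768162],
       [  0.        , 351.73788497, 189.75422589],
       [  0.        ,   0.        ,   1.        ]]), 'camera_from_world': array([[ 0.02534992, -0.99957175, -0.01461872,  0.00579116],
       [ 0.99484431,  0.02378823,  0.09858455, -0.52310155],
       [-0.09819458, -0.01704246,  0.9950213 , -1.01366701],
       [ 0.        ,  0.        ,  0.        ,  1.        ]])}
```

View pics/top0.png

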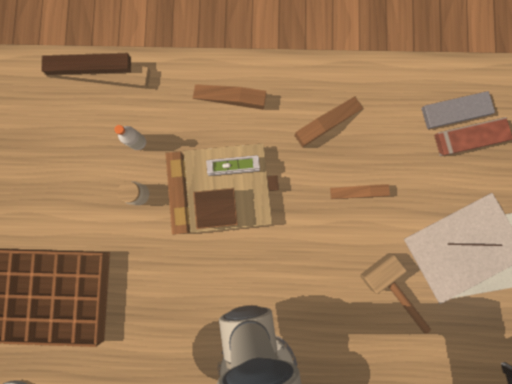

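View pics/scene0.png

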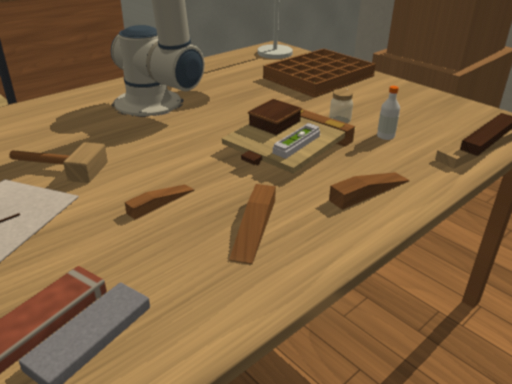

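Three things look like the wedge in the top view: (362,192) at about 59x12 px, (324,120) at about 73x17 px, and (231,96) at about 72x19 px. The first is the smallest and measures about 0.17 x 0.035 m, which fits the description. Its thick end appears to be at the right, so the thin end faces the lug at (273,183). I'll check this in a crop while fitting the poses.

```bash
cat >> h.py <<'E'
from scipy.optimize import minimize
def sil(n,parts,S=4):
    im=np.zeros((384*S,512*S),np.uint8)
    for P in parts:
        q=np.array([proj(n,p) for p in P])*S+S/2
        cv2.fillConvexPoly(im,cv2.convexHull(q.astype(np.float32)).astype(np.int32),1)
    return cv2.resize(im.astype(np.float32),(512,384),interpolation=cv2.INTER_AREA)
def wedge(x,y,a):
    c,s=np.cos(a),np.sin(a)
    pr=[(83,0),(83,3),(-27,30.5),(-83,30.5),(-83,0)]
    return [[(x+c*u/1e3-s*v,y+s*u/1e3+c*v,w/1e3) for u,w in pr for v in(-.017,.017)]]
def bx(x0,x1,y0,y1,z0,z1):return [(u,v,w) for u in(x0,x1) for v in(y0,y1) for w in(z0,z1)]
def B(p,sl,P):
    x,y,a,z=p;c,s=np.cos(a),np.sin(a);o=[]
    for u,v,w in P:
        U=u-sl*w if 0 else u+(-sl)*w*-1*-1; W=w+sl*u   # low end (u<0) lower
        o.append((x+c*U-s*v,y+s*U+c*v,z+W))
    return o
def fit(f,masks,p0,step):
    def cost(p):
        return sum(np.abs(sil(n,f(p))-m).sum()/m.sum() for n,m in masks.items())
    r=minimize(cost,p0,method="Nelder-Mead",options=dict(initial_simplex=np.vstack([p0]+[np.array(p0)+np.eye(len(p0))[i]*step[i] for i in range(len(p0))]),xatol=1e-4,fatol=1e-4))
    return r.x,r.fun
E
python3 - <<'E'
from h import *
T=vision.capture("top")
def m(t,n,xy):
    return min(vision.outline_of(t,n),key=lambda r:np.hypot(*(np.array(r["xy"])-xy)))["pixels"].astype(np.float32)
wt=m("wedge","top",(362,192));bt=m("board","top",(225,187))
S=vision.capture("scene")
ws=m("wedge","scene",(152,200))
for mk in({"top":wt},{"scene":ws},{"top":wt,"scene":ws}):
    print("wedge",fit(lambda p:wedge(*p),mk,[.53,-.295,1.65],[.01,.01,.06]))
w=fit(lambda p:wedge(*p),{"top":wt,"scene":ws},[.53,-.295,1.65],[.01,.01,.06])[0]
# board by top-face contour only
fb=lambda p:[B([p[0],p[1],p[2],.045],.047,bx(-.24,0,-.12,.12,0,.018)),B([p[0],p[1],p[2],.045],.047,bx(-.272,-.24,-.022,.022,0,.018))]
b,c=fit(fb,{"top":bt},[.53,.2,1.65],[.01,.01,.06]);print("board",b,c)
p=[*b[:3],.045]
out=[]
for n,im,(u0,v0,u1,v1) in(("top",T,(240,140,400,230)),("scene",S,(110,120,270,230))):
    k=5;o=cv2.resize(im[v0:v1,u0:u1],None,fx=k,fy=k,interpolation=cv2.INTER_CUBIC)
    def dr(P,col):
        q=(np.array([proj(n,x) for x in P])-[u0,v0]+.5)*k
        cv2.polylines(o,[cv2.convexHull(q.astype(np.float32)).astype(np.int32)],True,col,1)
    dr(wedge(*w)[0],(0,255,0))
    for P in fb(b):dr(P,(255,0,0))
    out.append(cv2.resize(o,None,fx=.6*1.0,fy=.6) if 0 else o)
o=np.vstack(out);o=cv2.resize(o,None,fx=.59,fy=.59)
cv2.imwrite("pics/crop.png",o[:,:,::-1]);print(o.shape)
E
```

```text
wedge (array([ 0.52769098, -0.29155946,  1.62997079]), np.float64(0.07789367437362671))
wedge (array([ 0.52474322, -0.28902499,  1.65708754]), np.float64(0.05171847715973854))
wedge (array([ 0.52724319, -0.28966925,  1.64270193]), np.float64(0.15804454684257507))Traceback (most recent call last):
  File "<stdin>", line 10, in <module>
  File "h.py", line 33, in fit
    r=minimize(cost,p0,method="Nelder-Mead",options=dict(initial_simplex=np.vstack([p0]+[np.array(p0)+np.eye(len(p0))[i]*step[i] for i in range(len(p0))]),xatol=1e-4,fatol=1e-4))
    res = _minimize_neldermead(fun, x0, args, callback, bounds=bounds,
                               **options)
    fxr = func(xr)
    fx = function(np.copy(x), *(wrapper_args + args))
  File "h.py", line 32, in cost
    return sum(np.abs(sil(n,f(p))-m).sum()/m.sum() for n,m in masks.items())
  File "h.py", line 32, in <genexpr>
    return sum(np.abs(sil(n,f(p))-m).sum()/m.sum() for n,m in masks.items())
                      ~~~^^^^^^^^
  File "h.py", line 16, in sil
    q=np.array([proj(n,p) for p in P])*S+S/2
                ~~~~^^^^^
  File "h.py", line 10, in proj
    c=vision.camera_params(n);K=np.array(c["K"]);T=np.array(c["camera_from_world"])
ValueError: time passes only in moves, steps and waits
```

```bash
sed -i 's/U=u-sl.*; W=/U=u-sl*w; W=/' h.py
sed -i 's/^from cell import.*/&\nCP={n:vision.camera_params(n) for n in("top","scene")}/; s/c=vision.camera_params(n)/c=CP[n]/' h.py
python3 - <<'E'
from h import *
T=vision.capture("top")
bt=min(vision.outline_of("board","top"),key=lambda r:np.hypot(*(np.array(r["xy"])-(225,187))))["pixels"].astype(np.float32)
S=vision.capture("scene")
w=[.5272,-.2900,1.640]
for z in(.035,.045):
  fb=lambda p:[B([*p,z],.047,bx(-.24,0,-.12,.12,0,.018)),B([*p,z],.047,bx(-.272,-.24,-.022,.022,0,.018))]
  b,c=fit(fb,{"top":bt},[.53,.2,1.65],[.01,.01,.06]);print("board",z,b,c)
  lug=np.array(B([*b,z],.047,[(-.255,0,0)])[0]);print("lug",lug)
out=[]
for n,im,(u0,v0,u1,v1) in(("top",T,(240,140,400,230)),("scene",S,(110,120,270,230))):
    k=3;o=cv2.resize(im[v0:v1,u0:u1],None,fx=k,fy=k,interpolation=cv2.INTER_CUBIC)
    def dr(P,col):
        q=(np.array([proj(n,x) for x in P])-[u0,v0]+.5)*k
        cv2.polylines(o,[cv2.convexHull(q.astype(np.float32)).astype(np.int32)],True,col,1)
    dr(wedge(*w)[0],(0,255,0))
    for P in fb(b):dr(P,(255,0,0))
    out.append(o)
o=np.vstack(out)
cv2.imwrite("pics/crop.png",o[:,:,::-1]);print(o.shape)
E
```

```text
board 0.035 [0.5113715  0.21804193 1.7033703 ] 0.03787130489945412
lug [ 0.54507892 -0.03472043  0.023015  ]
board 0.045 [0.51040294 0.21682359 1.70456436] 0.05187298730015755
lug [ 0.54441215 -0.03589834  0.033015  ]
(600, 480, 3)
```

View pics/crop.png

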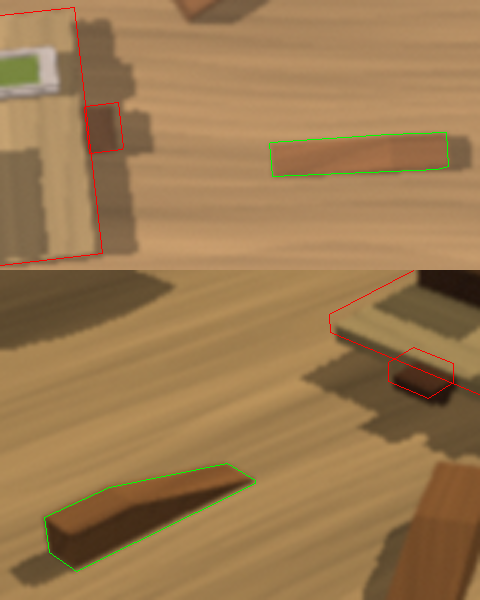

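The crop confirms it. The smallest wedge is at top (362,192), its green outline fits in both views, and its thin end faces the lug. The lug is at about (0.545, -0.035) and the push direction is yaw 1.704.

```bash
cat >> h.py <<'E'
from scipy.spatial.transform import Rotation as Ro
def plan(pos,yaw,N,p0=None,R0=None):
    """rows (shares) to bring the TCP to pos, pointing down with tool x at yaw"""
    s=env.observe();w,x,y,z=s["eef_rot"]
    p=np.array(s["tcp_pos"]);R=Ro.from_quat([x,y,z,w])
    c,n=np.cos(yaw),np.sin(yaw);G=Ro.from_matrix(np.array([[c,n,0],[n,-c,0],[0,0,-1.]]))
    rv=(R.inv()*G).as_rotvec()/N;d=(np.array(pos)-p)/N
    print("tcp",p.round(4),"yaw",np.arctan2(*R.as_matrix()[1::-1,0]).round(4))
    for i in range(N):
        r=np.r_[R.inv().apply(d)/.03,np.degrees(rv)/4].round(2)
        R=R*Ro.from_rotvec(np.radians(r[3:]*4));print(r.tolist())
E
python3 -c "
from h import *
plan([.5316,-.3558,.12],1.64,20)"
```

```text
tcp [ 0.1343 -0.5848  0.2186] yaw 0.2258
[0.73, -0.22, 0.16, -0.0, -0.0, -1.01]
[0.74, -0.17, 0.16, -0.0, -0.0, -1.01]
[0.75, -0.12, 0.16, -0.0, -0.0, -1.01]
[0.76, -0.07, 0.16, -0.0, -0.0, -1.01]
[0.76, -0.01, 0.16, -0.0, -0.0, -1.01]
[0.76, 0.04, 0.16, -0.0, -0.0, -1.01]
[0.76, 0.1, 0.16, -0.0, -0.0, -1.01]
[0.75, 0.15, 0.16, -0.0, -0.0, -1.01]
[0.74, 0.2, 0.16, -0.0, -0.0, -1.01]
[0.72, 0.25, 0.16, -0.0, -0.0, -1.01]
[0.7, 0.3, 0.16, -0.0, -0.0, -1.01]
[0.68, 0.35, 0.16, -0.0, -0.0, -1.01]
[0.65, 0.4, 0.16, -0.0, -0.0, -1.01]
[0.62, 0.44, 0.16, -0.0, -0.0, -1.01]
[0.59, 0.49, 0.16, -0.0, -0.0, -1.01]
[0.55, 0.53, 0.16, -0.0, -0.0, -1.01]
[0.52, 0.56, 0.16, -0.0, -0.0, -1.01]
[0.47, 0.6, 0.16, -0.0, -0.0, -1.01]
[0.43, 0.63, 0.16, -0.0, -0.0, -1.01]
[0.39, 0.66, 0.16, -0.0, -0.0, -1.01]
```

carry_out([
  [0.73,-0.22,0.1,0,0,-1,1],
  [0.74,-0.17,0.1,0,0,-1,1],
  [0.75,-0.12,0.1,0,0,-1,1],
  [0.76,-0.07,0.1,0,0,-1,1],
  [0.76,-0.01,0.1,0,0,-1,1],
  [0.76,0.04,0.1,0,0,-1,1],
  [0.76,0.1,0.1,0,0,-1,1],
  [0.75,0.15,0.1,0,0,-1,1],
  [0.74,0.2,0.1,0,0,-1,1],
  [0.72,0.25,0.1,0,0,-1,1],
])

```text
time: 2.3
tcp_pos: [0.3336, -0.4705, 0.1885]
eef_rot: [0.0, 0.895, 0.447, 0.0]
contact_force: [0.2, -0.1, -0.3]
grip_width: 0.0851
gripper_force: 0.0
```

carry_out([
  [0.7,0.3,0.2,0,0,-1,1],
  [0.68,0.35,0.2,0,0,-1,1],
  [0.65,0.4,0.2,0,0,-1,1],
  [0.62,0.44,0.2,0,0,-1,1],
  [0.59,0.49,0.2,0,0,-1,1],
  [0.55,0.53,0.2,0,0,-1,1],
  [0.52,0.56,0.2,0,0,-1,1],
  [0.47,0.6,0.2,0,0,-1,1],
  [0.43,0.63,0.2,0,0,-1,1],
  [0.39,0.66,0.2,0,0,-1,1],
])

```text
time: 3.3
tcp_pos: [0.5332, -0.358, 0.1283]
eef_rot: [0.0, 0.688, 0.726, -0.0]
contact_force: [-0.6, -0.0, -0.2]
grip_width: 0.0856
gripper_force: 0.0
```

```bash
python3 -c "
from h import *
plan([.5316,-.3558,.03],1.64,10)"
```

```text
tcp [ 0.5332 -0.358   0.1283] yaw 1.6249
[0.01, -0.0, 0.33, 0.0, 0.0, -0.02]
[0.01, -0.0, 0.33, 0.0, 0.0, -0.02]
[0.01, -0.0, 0.33, 0.0, 0.0, -0.02]
[0.01, -0.0, 0.33, 0.0, 0.0, -0.02]
[0.01, -0.0, 0.33, 0.0, 0.0, -0.02]
[0.01, -0.0, 0.33, 0.0, 0.0, -0.02]
[0.01, -0.0, 0.33, 0.0, 0.0, -0.02]
[0.01, -0.0, 0.33, 0.0, 0.0, -0.02]
[0.01, -0.0, 0.33, 0.0, 0.0, -0.02]
[0.01, -0.0, 0.33, 0.0, 0.0, -0.02]
```

carry_out([
  [0.01,0,0.4,0,0,-0.1,1],
  [0.01,0,0.4,0,0,-0.1,1],
  [0.01,0,0.4,0,0,0,1],
  [0.01,0,0.4,0,0,0,1],
  [0.01,0,0.4,0,0,0,1],
  [0.01,0,0.4,0,0,0,1],
  [0.01,0,0.4,0,0,0,1],
  [0.01,0,0.3,0,0,0,1],
  [0,0,0.1,0,0,0,1],
  [0,0,0,0,0,0,1],
])

```text
time: 4.3
tcp_pos: [0.532, -0.356, 0.0319]
eef_rot: [-0.0, 0.684, 0.73, -0.0]
contact_force: [0.0, 1.0, -0.0]
grip_width: 0.0853
gripper_force: 0.0
```

carry_out([
  [0,0,0,0,0,0,0],
  [0,0,0,0,0,0,0],
  [0,0,0,0,0,0,0],
  [0,0,0,0,0,0,0],
  [0,0,0,0,0,0,0],
  [0,0,0,0,0,0,0],
  [0,0,0,0,0,0,0],
  [0,0,0,0,0,0,0],
  [0,0,0,0,0,0,0],
  [0,0,0,0,0,0,0],
], grip_force=50)

```text
time: 5.3
tcp_pos: [0.5322, -0.3561, 0.0326]
eef_rot: [-0.0, 0.684, 0.73, -0.0]
contact_force: [-0.3, -0.7, -0.2]
grip_width: -0.0001
gripper_force: 0.0
```

```bash
python3 -c "
from h import *
s=env.observe();print(s['contact_force'],s['torque'],s['tcp_pos'])
T=vision.capture('top')
for n in('top','scene'):
    if n=='scene':vision.capture(n)
    for r in vision.outline_of('wedge',n)[:4]:
        print(n,r['p'],r['xy'],r['pixels'].sum())
"
```

```text
[-0.25583248 -0.70640277 -0.23329457] [0.01004508 0.00802584 0.00783432] [ 0.53222176 -0.35613173  0.03256042]
top 0.75 [228.8, 97.5] 1251
top 0.7 [356.9, 190.9] 647
top 0.7 [324.0, 123.1] 1212
scene 0.9 [257.0, 226.8] 1945
scene 0.81 [151.0, 200.7] 1092
scene 0.72 [363.2, 184.4] 1691
```

The gripper closed on nothing (width 0), so I'll look.

```bash
python3 - <<'E'
from h import *
out=[]
for n,(u0,v0,u1,v1) in(("top",(310,150,430,230)),("scene",(60,110,220,230))):
    im=vision.capture(n)
    k=4;o=cv2.resize(im[v0:v1,u0:u1],None,fx=k,fy=k,interpolation=cv2.INTER_CUBIC)
    q=(np.array([proj(n,x) for x in wedge(.5272,-.29,1.64)[0]])-[u0,v0]+.5)*k
    cv2.polylines(o,[cv2.convexHull(q.astype(np.float32)).astype(np.int32)],True,(0,255,0),1)
    q=(proj(n,(.532,-.356,.0266))-[u0,v0]+.5)*k
    cv2.circle(o,tuple(int(a) for a in q),3,(255,0,0),-1)
    out.append(cv2.resize(o,(640,int(640*o.shape[0]/o.shape[1]))) )
o=np.vstack(out);o=cv2.resize(o,None,fx=.65,fy=.65)
cv2.imwrite("pics/g.png",o[:,:,::-1]);print(o.shape)
E
```

```text
(589, 416, 3)
```

View pics/g.png

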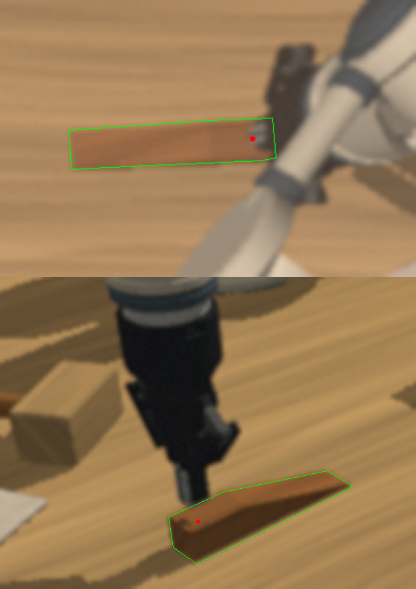

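The fingers look shut above or in front of the wedge's tail, near crop (190,500), and the wedge has not moved. I'll zoom in without the overlay.

```bash
python3 - <<'E'
from h import *
out=[]
for n,(u0,v0,u1,v1) in(("top",(360,165,420,210)),("scene",(95,140,175,230))):
    im=vision.capture(n)
    o=cv2.resize(im[v0:v1,u0:u1],None,fx=6,fy=6,interpolation=cv2.INTER_NEAREST)
    o=np.clip(o*1.6,0,255).astype(np.uint8)
    out.append(cv2.copyMakeBorder(o,0,600-o.shape[0],0,0,cv2.BORDER_CONSTANT))
    for z in(0,.0076,.02,.03,.045,.06,.08):print(n,z,((proj(n,(.532,-.356,z))-[u0,v0]+.5)*6).round())
o=np.hstack(out);cv2.imwrite("pics/g2.png",o[:,:,::-1]);print(o.shape)
E
```

```text
top 0 [119. 156.]
top 0.0076 [124. 155.]
top 0.02 [133. 152.]
top 0.03 [140. 150.]
top 0.045 [151. 147.]
top 0.06 [162. 144.]
top 0.08 [177. 140.]
scene 0 [256. 445.]
scene 0.0076 [253. 427.]
scene 0.02 [249. 399.]
scene 0.03 [246. 376.]
scene 0.045 [241. 341.]
scene 0.06 [236. 306.]
scene 0.08 [229. 257.]
(600, 840, 3)
```

View pics/g2.png

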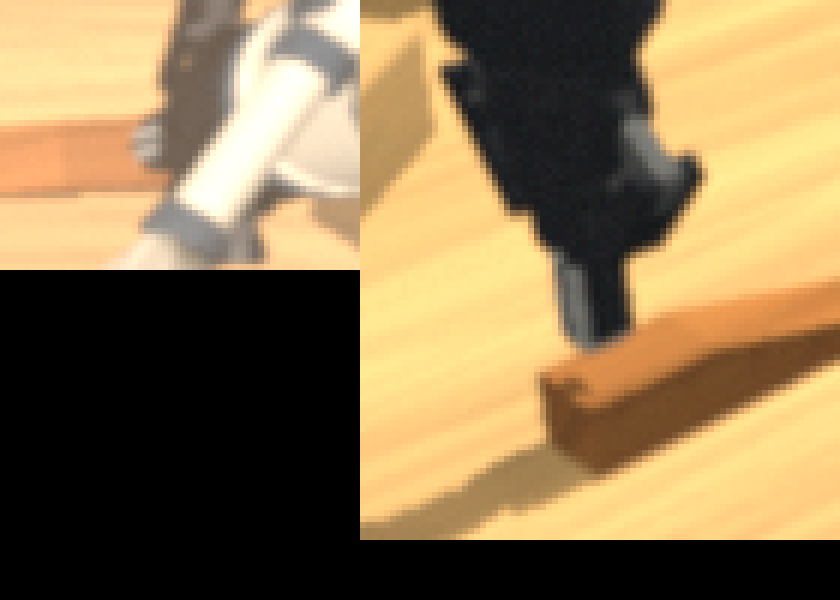

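The fingertips are at about z 0.04, with their shadow falling on the tail's top at (570,385). That is roughly 30 mm higher than the reported pose implies. I'll open, then go down gently while watching the force.

carry_out([
  [0,0,0,0,0,0,1],
  [0,0,0,0,0,0,1],
  [0,0,0,0,0,0,1],
  [0,0,0,0,0,0,1],
  [0,0,0.1,0,0,0,1],
  [0,0,0.1,0,0,0,1],
  [0,0,0.1,0,0,0,1],
  [0,0,0.1,0,0,0,1],
  [0,0,0.1,0,0,0,1],
  [0,0,0,0,0,0,1],
])

```text
time: 6.7
tcp_pos: [0.5319, -0.3559, 0.0168]
eef_rot: [-0.001, 0.684, 0.73, -0.0]
contact_force: [-0.4, 0.3, -0.2]
grip_width: 0.0852
gripper_force: 0.0
```

```bash
python3 - <<'E'
from h import *
s=env.observe();print(s['contact_force'],s['tcp_pos'],s['joints'])
out=[]
for n,(u0,v0,u1,v1) in(("top",(360,165,420,210)),("scene",(95,140,175,230))):
    im=vision.capture(n)
    o=cv2.resize(im[v0:v1,u0:u1],None,fx=6,fy=6,interpolation=cv2.INTER_NEAREST)
    o=np.clip(o*1.6,0,255).astype(np.uint8)
    out.append(cv2.copyMakeBorder(o,0,600-o.shape[0],0,0,cv2.BORDER_CONSTANT)[:,:400])
o=np.hstack(out);cv2.imwrite("pics/g3.png",o[:,:800,::-1])
E
```

```text
[-0.38678886  0.27500487 -0.24347537] [ 0.53189192 -0.35590782  0.01677076] [-6.42852053e-01  2.50383773e-01  1.41279834e+00 -1.67590331e-05
  1.47959797e+00 -7.08047717e-01]
```

View pics/g3.png

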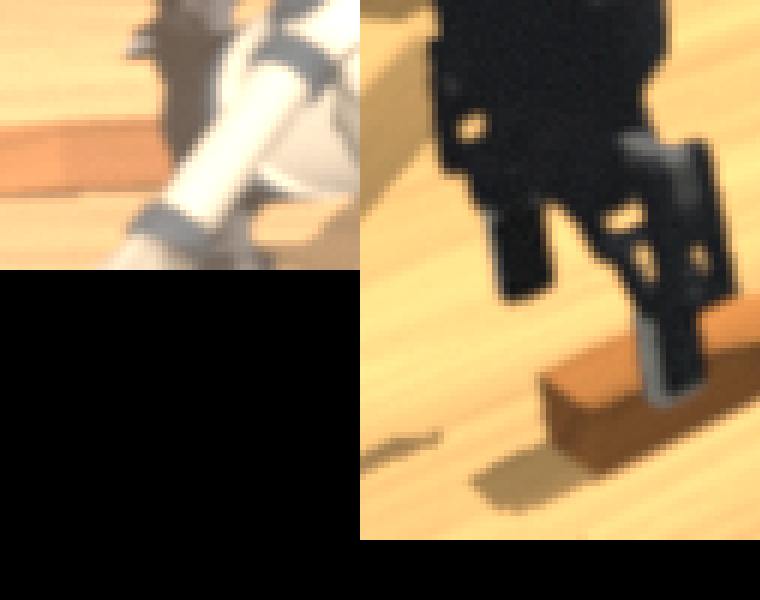

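The open fingertips are at about z 0.037 and clear of the wedge on both sides, with the front finger's tip at (675,400). The reported height is therefore about 30 mm too low. I'll go down another 21 mm and grip.

carry_out([
  [0,0,0.1,0,0,0,1],
  [0,0,0.1,0,0,0,1],
  [0,0,0.1,0,0,0,1],
  [0,0,0.1,0,0,0,1],
  [0,0,0.1,0,0,0,1],
  [0,0,0.1,0,0,0,1],
  [0,0,0.1,0,0,0,1],
  [0,0,0,0,0,0,1],
  [0,0,0,0,0,0,1],
  [0,0,0,0,0,0,1],
])

```text
time: 7.8
tcp_pos: [0.5324, -0.3562, -0.0032]
eef_rot: [0.0, 0.684, 0.73, 0.0]
contact_force: [0.5, 0.7, 0.3]
grip_width: 0.0855
gripper_force: 0.0
```

carry_out([
  [0,0,0,0,0,0,0],
  [0,0,0,0,0,0,0],
  [0,0,0,0,0,0,0],
  [0,0,0,0,0,0,0],
  [0,0,0,0,0,0,0],
  [0,0,0,0,0,0,0],
  [0,0,0,0,0,0,0],
  [0,0,0,0,0,0,0],
  [0,0,0,0,0,0,0],
  [0,0,0,0,0,0,0],
], grip_force=50)

```text
time: 8.8
tcp_pos: [0.5324, -0.3563, -0.0031]
eef_rot: [0.0, 0.684, 0.73, 0.0]
contact_force: [-0.2, -0.5, 3.6]
grip_width: 0.0327
gripper_force: 51.8
```

```bash
cat >> h.py <<'E'
def wfit(p0,near,show=True):
    mk={}
    for n in("top","scene"):
        vision.capture(n)
        r=min(vision.outline_of("wedge",n),key=lambda r:np.hypot(*(np.array(r["xy"])-proj(n,near))))
        print(n,r["p"],np.round(r["xy"]),r["pixels"].sum());mk[n]=r["pixels"].astype(np.float32)
    return mk
E
python3 - <<'E'
from h import *
s=env.observe();print(s['contact_force'],s['torque'],s['tcp_pos'],s['grip_width'])
E
```

```text
[-0.18439058 -0.49724824  3.60298532] [-0.05468702 -0.01974136 -0.00486912] [ 0.53241355 -0.35632887 -0.00307495] 0.0326699310281048
```

carry_out([
  [0,0,-0.1,0,0,0,0],
  [0,0,-0.1,0,0,0,0],
  [0,0,0,0,0,0,0],
  [0,0,0,0,0,0,0],
  [0,0,0,0,0,0,0],
  [0,0,0,0,0,0,0],
  [0,0,0,0,0,0,0],
  [0,0,0,0,0,0,0],
  [0,0,0,0,0,0,0],
  [0,0,0,0,0,0,0],
])

```text
time: 9.8
tcp_pos: [0.5322, -0.3562, 0.0026]
eef_rot: [-0.0, 0.684, 0.73, -0.0]
contact_force: [1.2, -0.0, -0.5]
grip_width: 0.033
gripper_force: 51.5
```

```bash
python3 - <<'E'
from h import *
plan([.5675,-.2025,.003],1.704,10)
s=env.observe();print(s['contact_force'],s['torque'],s['grip_width'])
E
```

```text
tcp [ 0.5322 -0.3562  0.0026] yaw 1.636
[0.5, 0.15, -0.0, -0.0, -0.0, -0.1]
[0.5, 0.15, -0.0, -0.0, -0.0, -0.1]
[0.5, 0.16, -0.0, -0.0, -0.0, -0.1]
[0.5, 0.16, -0.0, -0.0, -0.0, -0.1]
[0.5, 0.16, -0.0, -0.0, -0.0, -0.1]
[0.5, 0.17, -0.0, -0.0, -0.0, -0.1]
[0.5, 0.17, -0.0, -0.0, -0.0, -0.1]
[0.5, 0.18, -0.0, -0.0, -0.0, -0.1]
[0.49, 0.18, -0.0, -0.0, -0.0, -0.1]
[0.49, 0.18, -0.0, -0.0, -0.0, -0.1]
[ 1.16931928 -0.00461552 -0.45328594] [-0.08381178 -0.00010692  0.01371747] 0.03301266243442357
```

carry_out([
  [0.5,0.16,0,0,0,-0.1,0],
  [0.5,0.16,0,0,0,-0.1,0],
  [0.5,0.16,0,0,0,-0.1,0],
  [0.5,0.16,0,0,0,-0.1,0],
  [0.5,0.16,0,0,0,-0.1,0],
  [0.5,0.17,0,0,0,-0.1,0],
  [0.5,0.17,0,0,0,-0.1,0],
  [0.5,0.17,0,0,0,-0.1,0],
  [0.5,0.17,0,0,0,-0.1,0],
  [0.5,0.17,0,0,0,-0.1,0],
])

```text
time: 10.8
tcp_pos: [0.5673, -0.2008, 0.0026]
eef_rot: [0.0, 0.658, 0.753, 0.0]
contact_force: [0.0, -0.2, -0.4]
grip_width: 0.0328
gripper_force: 51.4
```

```bash
python3 - <<'E'
from h import *
plan([.5675,-.2025,-.003],1.704,5)
# two-view check of the wedge against the lug
out=[]
u=np.array([-.1328,.9911]);s=env.observe();t=s["tcp_pos"]
o0=np.array(t[:2])+.0665*u
for n,(u0,v0,u1,v1) in(("top",(190,150,370,230)),("scene",(150,90,310,230))):
    im=vision.capture(n)
    k=4 if n=="top" else 2.6;o=cv2.resize(im[v0:v1,u0:u1],None,fx=k,fy=k,interpolation=cv2.INTER_CUBIC)
    q=(np.array([proj(n,x) for x in wedge(o0[0],o0[1],1.704)[0]])-[u0,v0]+.5)*k
    cv2.polylines(o,[cv2.convexHull(q.astype(np.float32)).astype(np.int32)],True,(0,255,0),1)
    out.append(cv2.copyMakeBorder(o,0,0,0,max(0,720-o.shape[1]),cv2.BORDER_CONSTANT)[:, :720])
o=np.vstack(out)[:600]
o=cv2.resize(np.vstack(out),(int(720*600/sum(x.shape[0] for x in out)),600))
cv2.imwrite("pics/f.png",o[:,:,::-1])
E
```

```text
tcp [ 0.5673 -0.2008  0.0026] yaw 1.7064
[-0.01, -0.0, 0.04, 0.0, 0.0, 0.01]
[-0.01, -0.0, 0.04, 0.0, 0.0, 0.01]
[-0.01, -0.0, 0.04, 0.0, 0.0, 0.01]
[-0.01, -0.0, 0.04, 0.0, 0.0, 0.01]
[-0.01, -0.0, 0.04, 0.0, 0.0, 0.01]
```

View pics/f.png

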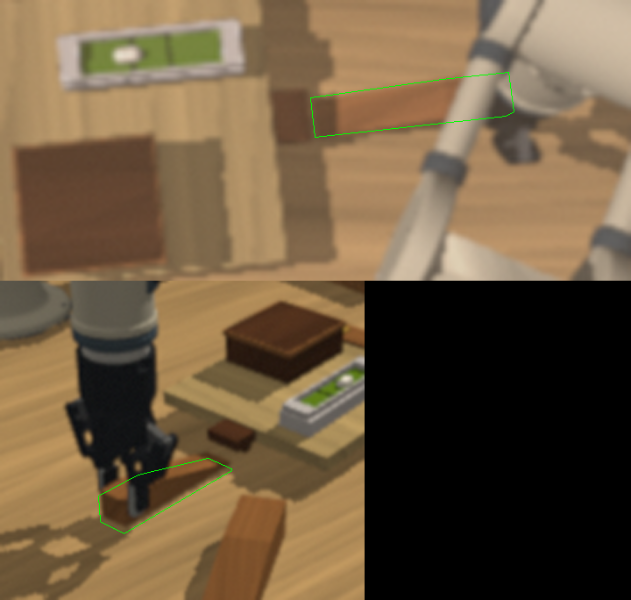

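The wedge's tip at (312,117) is lined up with the lug at (293,116), and the bubble is at the hinge side (127,55). I'll lower the wedge onto the bench and start easing it in, with a bubble reader ready.

carry_out([
  [0,0,0.1,0,0,0,0],
  [0,0,0.08,0,0,0,0],
  [0,0,0,0,0,0,0],
  [0.1,0,0,0,0,0,0],
  [0.2,0,0,0,0,0,0],
  [0.2,0,0,0,0,0,0],
  [0.2,0,0,0,0,0,0],
  [0.2,0,0,0,0,0,0],
  [0,0,0,0,0,0,0],
  [0,0,0,0,0,0,0],
])

```text
time: 11.9
tcp_pos: [0.5634, -0.1751, -0.0027]
eef_rot: [0.0, 0.658, 0.753, -0.0]
contact_force: [-0.8, -0.3, -1.7]
grip_width: 0.0327
gripper_force: 51.5
```

```bash
cat > b.py <<'E'
from h import *
from scipy.ndimage import gaussian_filter1d as g1
def bubble(show=False):
    im=vision.capture("top");u0,v0=200,145
    c=im[v0:185,u0:270];h=cv2.cvtColor(c,cv2.COLOR_RGB2HSV)
    m=((h[...,0]>28)&(h[...,0]<70)&(h[...,1]>110)).astype(np.uint8)
    m=cv2.morphologyEx(m,cv2.MORPH_CLOSE,np.ones((9,9)))
    n,l,st,_=cv2.connectedComponentsWithStats(m);m=(l==1+np.argmax(st[1:,4])).astype(np.uint8)
    (cx,cy),(w,hh),a=cv2.minAreaRect(cv2.findNonZero(m))
    if w<hh:w,hh=hh,w;a+=90
    a=(a+90)%180-90
    d=np.array([np.cos(np.radians(a)),np.sin(np.radians(a))]);nn=np.array([-d[1],d[0]])
    t=np.arange(-w/2-3,w/2+3,.1);P=np.zeros((3,len(t)))
    k=np.linspace(-.22,.22,7)*hh
    for j in k:
        xy=np.array([cx,cy])+t[:,None]*d+j*nn
        P+=cv2.remap(c.astype(np.float32),xy[None,:,0].astype(np.float32),xy[None,:,1].astype(np.float32),cv2.INTER_CUBIC)[0].T/7
    blue=P[2];G=P[1]
    b=np.clip(blue-np.median(blue)-40,0,None);b[np.abs(t)>w/2-2.5]=0
    tb=(b*t).sum()/b.sum() if b.sum() else np.nan
    # dark lines: minima of the green channel inside the window, away from ends
    g=g1(G,4);i=[q for q in range(1,len(t)-1) if g[q]<g[q-1] and g[q]<=g[q+1] and abs(t[q])<w/2-4]
    print("win w,h,ang",round(w,1),round(hh,1),round(a,1),"bubble",round(tb,2),"minima",[(round(t[q],1),round(g[q])) for q in i])
    if show:
        print("t   ",t[::10].round().astype(int).tolist());print("G",G[::10].round().astype(int).tolist());print("B",blue[::10].round().astype(int).tolist())
s=env.observe();print("t",s["time"],"tcp",s["tcp_pos"].round(4),"F",s["contact_force"].round(1),"grip",round(s["grip_width"],4))
import sys
bubble(len(sys.argv)>1)
E
python3 b.py 1
```

```text
t 11.9 tcp [ 0.5634 -0.1751 -0.0027] F [-0.8 -0.3 -1.7] grip 0.0327
win w,h,ang 37.7 7.7 -5.4 bubble -7.01 minima [(np.float64(-12.9), 133), (np.float64(-1.7), 116), (np.float64(5.3), 112), (np.float64(10.7), 133), (np.float64(14.6), 133)]
t    [-22, -21, -20, -19, -18, -17, -16, -15, -14, -13, -12, -11, -10, -9, -8, -7, -6, -5, -4, -3, -2, -1, 0, 1, 2, 3, 4, 5, 6, 7, 8, 9, 10, 11, 12, 13, 14, 15, 16, 17, 18, 19, 20, 21]
G [182, 155, 114, 96, 103, 119, 130, 134, 133, 133, 134, 154, 186, 201, 198, 196, 197, 186, 158, 128, 115, 122, 131, 134, 134, 133, 121, 111, 119, 130, 134, 134, 133, 133, 133, 133, 133, 133, 133, 133, 132, 133, 152, 174]
B [173, 144, 90, 55, 52, 58, 62, 62, 62, 60, 66, 102, 153, 177, 178, 177, 179, 169, 140, 99, 67, 58, 62, 63, 62, 62, 60, 58, 60, 62, 63, 62, 62, 62, 63, 63, 62, 62, 62, 62, 58, 73, 122, 162]
```

The bubble is 7.1 px from centre (about 0.05 rad), so there is no lift yet. The wedge's tip is about 8 mm past the lug, so I'll keep easing it in.

carry_out([
  [0.05,0,0,0,0,0,0],
  [0.1,0,0,0,0,0,0],
  [0.1,0,0,0,0,0,0],
  [0.1,0,0,0,0,0,0],
  [0.1,0,0,0,0,0,0],
  [0.1,0,0,0,0,0,0],
  [0.05,0,0,0,0,0,0],
  [0,0,0,0,0,0,0],
  [0,0,0,0,0,0,0],
  [0,0,0,0,0,0,0],
])

```text
time: 12.95
tcp_pos: [0.561, -0.1576, -0.0028]
eef_rot: [0.0, 0.658, 0.753, 0.0]
contact_force: [-0.2, 0.8, -0.5]
grip_width: 0.0328
gripper_force: 51.5
```

```bash
python3 b.py
```

```text
t 12.95 tcp [ 0.561  -0.1576 -0.0028] F [-0.2  0.8 -0.5] grip 0.0328
win w,h,ang 37.7 7.6 -5.4 bubble -7.02 minima [(np.float64(-12.7), 133), (np.float64(-1.7), 116), (np.float64(5.3), 112), (np.float64(10.7), 133), (np.float64(11.9), 133), (np.float64(14.0), 133)]
```

carry_out([
  [0.05,0,0,0,0,0,0],
  [0.1,0,0,0,0,0,0],
  [0.1,0,0,0,0,0,0],
  [0.1,0,0,0,0,0,0],
  [0.1,0,0,0,0,0,0],
  [0.1,0,0,0,0,0,0],
  [0.05,0,0,0,0,0,0],
  [0,0,0,0,0,0,0],
  [0,0,0,0,0,0,0],
  [0,0,0,0,0,0,0],
])

```text
time: 14.0
tcp_pos: [0.5586, -0.1398, -0.0028]
eef_rot: [0.0, 0.658, 0.753, -0.0]
contact_force: [0.1, -0.3, -0.4]
grip_width: 0.033
gripper_force: 51.5
```

```bash
python3 b.py
```

```text
t 14.0 tcp [ 0.5586 -0.1398 -0.0028] F [ 0.1 -0.3 -0.4] grip 0.033
win w,h,ang 37.7 7.6 -5.4 bubble -7.01 minima [(np.float64(-12.7), 133), (np.float64(-1.7), 117), (np.float64(5.3), 113), (np.float64(10.3), 134), (np.float64(13.4), 133)]
```

carry_out([
  [0.05,0,0,0,0,0,0],
  [0.1,0,0,0,0,0,0],
  [0.1,0,0,0,0,0,0],
  [0.1,0,0,0,0,0,0],
  [0.1,0,0,0,0,0,0],
  [0.1,0,0,0,0,0,0],
  [0.05,0,0,0,0,0,0],
  [0,0,0,0,0,0,0],
  [0,0,0,0,0,0,0],
  [0,0,0,0,0,0,0],
])

```text
time: 15.05
tcp_pos: [0.5565, -0.1242, -0.0024]
eef_rot: [0.002, 0.658, 0.753, -0.001]
contact_force: [1.0, -8.4, -0.9]
grip_width: 0.033
gripper_force: 51.3
```

```bash
python3 b.py
```

```text
t 15.05 tcp [ 0.5565 -0.1242 -0.0024] F [ 1.  -8.4 -0.9] grip 0.033
win w,h,ang 37.7 7.6 -5.9 bubble -5.81 minima [(np.float64(-14.5), 135), (np.float64(-11.5), 134), (np.float64(-0.4), 121), (np.float64(4.9), 115), (np.float64(8.7), 135), (np.float64(14.0), 135)]
```

carry_out([
  [0.06,0,0,0,0,0,0],
  [0.06,0,0,0,0,0,0],
  [0.06,0,0,0,0,0,0],
  [0.06,0,0,0,0,0,0],
  [0.06,0,0,0,0,0,0],
  [0.06,0,0,0,0,0,0],
  [0.06,0,0,0,0,0,0],
  [0.06,0,0,0,0,0,0],
  [0.06,0,0,0,0,0,0],
  [0.06,0,0,0,0,0,0],
])

```text
time: 16.1
tcp_pos: [0.5539, -0.1065, -0.0026]
eef_rot: [0.002, 0.658, 0.753, -0.001]
contact_force: [0.7, -10.1, -2.0]
grip_width: 0.033
gripper_force: 51.3
```

```bash
python3 b.py
```

```text
t 16.1 tcp [ 0.5539 -0.1065 -0.0026] F [  0.7 -10.1  -2. ] grip 0.033
win w,h,ang 38.0 7.6 -6.1 bubble -3.53 minima [(np.float64(-13.9), 136), (np.float64(-9.1), 136), (np.float64(2.0), 122), (np.float64(5.0), 116), (np.float64(10.3), 136), (np.float64(12.8), 136)]
```

carry_out([
  [0.06,0,0,0,0,0,0],
  [0.06,0,0,0,0,0,0],
  [0.06,0,0,0,0,0,0],
  [0.06,0,0,0,0,0,0],
  [0.06,0,0,0,0,0,0],
  [0.06,0,0,0,0,0,0],
  [0.06,0,0,0,0,0,0],
  [0.06,0,0,0,0,0,0],
  [0.03,0,0,0,0,0,0],
  [0,0,0,0,0,0,0],
])

```text
time: 17.15
tcp_pos: [0.5516, -0.0909, -0.003]
eef_rot: [0.001, 0.658, 0.753, -0.001]
contact_force: [1.5, -7.5, -2.7]
grip_width: 0.0327
gripper_force: 51.1
```

carry_out([
  [0,0,0,0,0,0,0],
  [0,0,0,0,0,0,0],
  [0,0,0,0,0,0,0],
  [0,0,0,0,0,0,0],
  [0,0,0,0,0,0,0],
  [0,0,0,0,0,0,0],
  [0,0,0,0,0,0,0],
  [0,0,0,0,0,0,0],
  [0,0,0,0,0,0,0],
  [0,0,0,0,0,0,0],
])

```text
time: 18.15
tcp_pos: [0.5516, -0.0909, -0.003]
eef_rot: [0.001, 0.658, 0.753, -0.001]
contact_force: [0.9, -7.9, -2.6]
grip_width: 0.0325
gripper_force: 51.1
```

```bash
python3 b.py 1
```

```text
t 18.15 tcp [ 0.5516 -0.0909 -0.003 ] F [ 0.9 -7.9 -2.6] grip 0.0325
win w,h,ang 38.1 7.8 -6.0 bubble -0.93 minima [(np.float64(-13.8), 137), (np.float64(-9.8), 137), (np.float64(-5.9), 119), (np.float64(4.9), 104), (np.float64(9.2), 137), (np.float64(11.0), 138), (np.float64(13.4), 137)]
t    [-22, -21, -20, -19, -18, -17, -16, -15, -14, -13, -12, -11, -10, -9, -8, -7, -6, -5, -4, -3, -2, -1, 0, 1, 2, 3, 4, 5, 6, 7, 8, 9, 10, 11, 12, 13, 14, 15, 16, 17, 18, 19, 20, 21, 22]
G [183, 152, 112, 97, 101, 121, 134, 137, 137, 137, 137, 138, 137, 137, 138, 134, 117, 129, 176, 202, 204, 199, 198, 194, 174, 142, 115, 102, 116, 133, 138, 137, 138, 138, 138, 137, 137, 138, 138, 138, 136, 139, 160, 181, 187]
B [173, 140, 87, 55, 51, 58, 62, 63, 63, 64, 64, 64, 63, 63, 64, 63, 57, 84, 144, 178, 183, 179, 178, 175, 155, 116, 77, 59, 59, 64, 65, 64, 65, 65, 65, 65, 65, 65, 65, 65, 62, 75, 122, 164, 177]
```

The bubble is about 0.45 px short of centre (about 0.003 rad), so I'll nudge the wedge another 3.5 mm or so.

carry_out([
  [0.03,0,0,0,0,0,0],
  [0.03,0,0,0,0,0,0],
  [0.03,0,0,0,0,0,0],
  [0.03,0,0,0,0,0,0],
  [0,0,0,0,0,0,0],
  [0,0,0,0,0,0,0],
  [0,0,0,0,0,0,0],
  [0,0,0,0,0,0,0],
  [0,0,0,0,0,0,0],
  [0,0,0,0,0,0,0],
])

```text
time: 19.2
tcp_pos: [0.5511, -0.0874, -0.003]
eef_rot: [0.001, 0.658, 0.753, -0.001]
contact_force: [1.9, -8.2, -3.8]
grip_width: 0.0329
gripper_force: 51.1
```

```bash
python3 b.py 1; python3 - <<'E'
from h import *
out=[]
for n,(u0,v0,u1,v1) in(("top",(205,150,265,180)),("scene",(265,115,325,165))):
    im=vision.capture(n)[v0:v1,u0:u1]
    out.append(cv2.resize(im,None,fx=7,fy=7,interpolation=cv2.INTER_CUBIC))
cv2.imwrite("pics/l.png",np.vstack(out)[:,:,::-1])
E
```

```text
t 19.2 tcp [ 0.5511 -0.0874 -0.003 ] F [ 1.9 -8.2 -3.8] grip 0.0329
win w,h,ang 38.3 7.7 -6.0 bubble -0.39 minima [(np.float64(-14.5), 137), (np.float64(-13.0), 137), (np.float64(-9.4), 137), (np.float64(-5.7), 116), (np.float64(0.2), 198), (np.float64(5.1), 105), (np.float64(11.0), 137)]
t    [-22, -21, -20, -19, -18, -17, -16, -15, -14, -13, -12, -11, -10, -9, -8, -7, -6, -5, -4, -3, -2, -1, 0, 1, 2, 3, 4, 5, 6, 7, 8, 9, 10, 11, 12, 13, 14, 15, 16, 17, 18, 19, 20, 21, 22]
G [187, 160, 116, 99, 112, 129, 136, 137, 137, 137, 137, 138, 137, 137, 138, 136, 119, 116, 154, 193, 205, 200, 198, 199, 189, 163, 127, 104, 112, 131, 138, 138, 138, 137, 137, 138, 138, 138, 137, 138, 137, 138, 155, 178, 187]
B [177, 149, 95, 57, 54, 60, 63, 63, 63, 63, 63, 64, 64, 64, 64, 63, 57, 65, 111, 162, 182, 180, 178, 180, 171, 143, 104, 68, 58, 62, 65, 65, 65, 64, 65, 65, 66, 65, 65, 65, 63, 71, 112, 160, 176]
```

View pics/l.png

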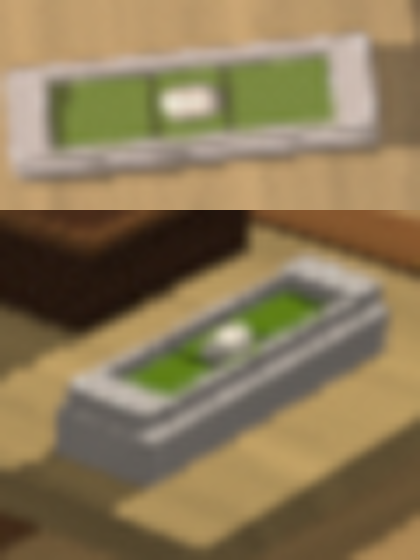

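In the top view the lines are at x=153 and 227 and the bubble centre is at 189, so it is centred. I'll relax the push before releasing.

carry_out([
  [-0.02,0,0,0,0,0,0],
  [-0.02,0,0,0,0,0,0],
  [0,0,0,0,0,0,0],
  [0,0,0,0,0,0,0],
  [0,0,0,0,0,0,0],
  [0,0,0,0,0,0,0],
  [0,0,0,0,0,0,0],
  [0,0,0,0,0,0,0],
  [0,0,0,0,0,0,0],
  [0,0,0,0,0,0,0],
])

```text
time: 20.35
tcp_pos: [0.5511, -0.0873, -0.0031]
eef_rot: [0.0, 0.658, 0.753, -0.001]
contact_force: [0.1, -4.6, -3.2]
grip_width: 0.0329
gripper_force: 51.1
```

```bash
python3 b.py
```

```text
t 20.35 tcp [ 0.5511 -0.0873 -0.0031] F [ 0.1 -4.6 -3.2] grip 0.0329
win w,h,ang 38.3 7.7 -6.3 bubble -0.38 minima [(np.float64(-14.1), 137), (np.float64(-12.2), 137), (np.float64(-9.4), 137), (np.float64(-5.6), 117), (np.float64(0.1), 198), (np.float64(5.1), 103), (np.float64(9.9), 137), (np.float64(12.4), 137)]
```

carry_out([
  [-0.02,0,0,0,0,0,0],
  [-0.02,0,0,0,0,0,0],
  [-0.01,0,0,0,0,0,0],
  [0,0,0,0,0,0,0],
  [0,0,0,0,0,0,0.5],
  [0,0,0,0,0,0,0.6],
  [0,0,0,0,0,0,0.8],
  [0,0,0,0,0,0,1],
  [0,0,0,0,0,0,1],
  [0,0,0,0,0,0,1],
])

```text
time: 21.4
tcp_pos: [0.5516, -0.0879, -0.0027]
eef_rot: [0.0, 0.658, 0.753, 0.0]
contact_force: [0.6, -0.8, 1.1]
grip_width: 0.0857
gripper_force: 0.0
```

```bash
python3 b.py
```

```text
t 21.4 tcp [ 0.5516 -0.0879 -0.0027] F [ 0.6 -0.8  1.1] grip 0.0857
win w,h,ang 38.3 7.8 -6.3 bubble -0.39 minima [(np.float64(-10.9), 137), (np.float64(-9.1), 137), (np.float64(-5.6), 116), (np.float64(-0.2), 198), (np.float64(5.1), 104), (np.float64(9.9), 138), (np.float64(11.5), 138)]
```

carry_out([
  [0,0,-0.2,0,0,0,1],
  [0,0,-0.4,0,0,0,1],
  [0,0,-0.6,0,0,0,1],
  [0,0,-0.6,0,0,0,1],
  [-0.3,0,-0.6,0,0,0,1],
  [-0.3,0,-0.6,0,0,0,1],
  [-0.3,0,-0.6,0,0,0,1],
  [-0.3,0,-0.5,0,0,0,1],
  [0,0,0,0,0,0,1],
  [0,0,0,0,0,0,1],
])

```text
time: 22.45
tcp_pos: [0.5566, -0.1236, 0.1208]
eef_rot: [0.0, 0.658, 0.753, 0.0]
contact_force: [-0.5, 0.5, -0.2]
grip_width: 0.0852
gripper_force: 0.0
```

```bash
python3 b.py; python3 - <<'E'
from h import *
out=[]
for n,(u0,v0,u1,v1) in(("top",(150,110,350,240)),("scene",(110,80,310,230))):
    im=vision.capture(n)[v0:v1,u0:u1]
    out.append(cv2.resize(im,None,fx=2.1,fy=2.1,interpolation=cv2.INTER_CUBIC))
cv2.imwrite("pics/e.png",np.vstack(out)[:,:,::-1])
E
```

```text
t 22.45 tcp [ 0.5566 -0.1236  0.1208] F [-0.5  0.5 -0.2] grip 0.0852
win w,h,ang 38.2 7.8 -6.3 bubble -0.45 minima [(np.float64(-12.3), 134), (np.float64(-10.1), 134), (np.float64(-5.6), 113), (np.float64(-0.2), 193), (np.float64(5.1), 101), (np.float64(11.9), 134)]
```

View pics/e.png

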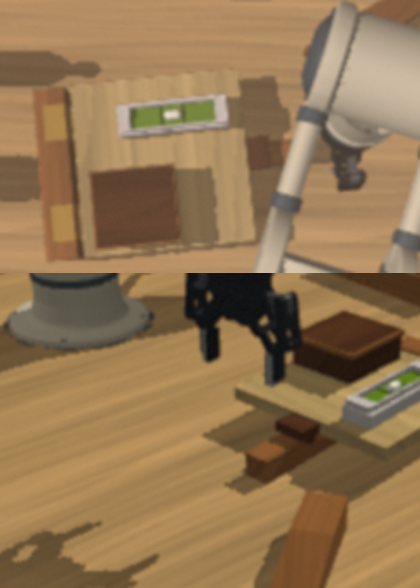

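The bubble at (171,114) sits between the lines. The wedge carries the lug at (297,428), and the gripper is clear of everything.

```bash
python3 -c "
from cell import job
print(job.job_done())"
```

```text
the job is handed in; nothing more can be done
None
```

The wedge is under the lug and holds the board level, the bubble is centred to within about 0.001 rad by my reading, the gripper has let go and is clear, and the job is handed in (no verdict was returned).

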